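# Scrap the flared lifters and peel a tray for the good ones

## Task

First put the two rejected valve lifters on the plywood board, those with a flared head, into the open scrap bin and let go of them, leaving the two straight ones standing where they are. Then take the top plastic tray, which clings tightly to the stack, by its corner fin and peel it off, that corner first while the opposite corner stays down, leaving the stack, spray can, jar and spanner in place. Finish while holding the tray level and motionless over the middle of the board, about a hand's width clear above the lifters, and do not put it down.

Things in the scene. Friction and masses are not known exactly. Their poses are not given: they have to be found in the camera images.
- tray: Top tray: thin grey formed plastic tray, 0.11 kg, open upward, floor 130 x 130 x 4, sloping walls, rim 166 x 166 with its top 33 above the underside, sitting in the stack and clinging to it by four snap studs. Origin: centre of the underside; z up; x, y along the sides. An upright fin stands at its -x, -y corner
- tray_fin (a point): Grip point in the middle of the fin, at (-70, -70, 58) in the tray's frame; axes as the tray's. The fin is an upright plate, 8 thick, 36 long, along the tray's diagonal (flat faces look along (1,-1) of the tray's axes), from the rim to 66 above the tray's underside
- tray_near (a point): Underside of the tray's floor below the fin corner, at (-60, -60, 0) in the tray's frame
- tray_far (a point): Underside of the tray's floor across from the fin, at (60, 60, 0) in the tray's frame; touches the stack at the start. Turning the tray about its far bottom corner (65, 65, 0) by about 0.1 rad, fin side up, snaps it out of the two studs on the fin's side; the walls leave room for that. Drawn 4 towards the fin and lifted while tilted, it then slips off the other two
- stack: Lower part of the stack, loose on the bench, 0.85 kg: steel tray 184 x 184 x 30 with a black plastic tray fixed in it. Origin: centre of the underside, z up. The top tray's underside rests 14 above it, centred, same yaw. At the middle of each side a sprung round stud (top 60 high) grips over the tray's rim; posts behind reach 114 from the centre. Lifts along if the tray is pulled straight up
- board: Fixed plywood board 270 (x) x 90 (y) x 12 on the bench, origin at the centre of its underside. The four lifters stand in a row along its x axis, about 65 apart, in any order, their feet 12 above the bench
- reject_a: Rejected valve lifter, steel, 50 tall, 0.11 kg: shaft 24 diameter, flared flat head 36 diameter from 37 to 50 above the foot. Stands head up. Origin: centre of its foot
- reject_b: The other rejected lifter, same shape as reject_a
- lifter_a: Sound valve lifter, steel, straight cylinder 24 diameter with a fine groove, 50 tall, 0.11 kg, standing. Origin: centre of its foot. To be left alone
- lifter_b: The other sound lifter, same shape as lifter_a. To be left alone
- bin: Scrap bin: fixed open grey steel box, 130 x 130 outside, 60 high, wall and floor 4 thick. Origin: centre of its underside
- spray: Bystander: aluminium spray can, 60 diameter, 170 tall, standing. Origin: centre of its foot
- jar: Bystander: amber glass jar with steel lid, 66 diameter, 70 tall, standing. Origin: centre of its foot
- spanner: Bystander: steel spanner 180 long lying on the bench along its x axis
Things that resemble listed ones, but are neither listed nor needed, are in the scene too. Leave any yellow look-alike of the tray alone.

How it is judged (in metres and radians):
On the way, in this order (a step that is already met when the one before it is completed fails the run):
1. both rejects lie or stand in the bin, let go (x of reject_a in the frame of bin between -0.06 and 0.06 m and y of reject_a in the frame of bin between -0.06 and 0.06 m and height (world z) of each of reject_a, reject_b below 0.058 m and x of reject_b in the frame of bin between -0.06 and 0.06 m and y of reject_b in the frame of bin between -0.06 and 0.06 m and contact force between the fingers and reject_a below 0.05 N and contact force between the fingers and reject_b below 0.05 N), for 0.2 s.
2. the tray's fin corner is lifted 10 mm while its opposite corner is still down in the stack (z of tray_near in the frame of stack above 0.024 m and z of tray_far in the frame of stack below 0.019 m), for 0.1 s.
At the end, for the whole second after the job is handed in: Rejects in the bin; sound lifters within 20 mm and stack within 30 mm of where they were; the fingers hold the tray still, touching nothing else, level within 15 degrees, centre within 70 mm of the board's centre seen from above, underside 120 to 350 mm above the bench (x of reject_a in the frame of bin between -0.06 and 0.06 m and y of reject_a in the frame of bin between -0.06 and 0.06 m and height (world z) of each of reject_a, reject_b below 0.058 m and x of reject_b in the frame of bin between -0.06 and 0.06 m and y of reject_b in the frame of bin between -0.06 and 0.06 m and distance of each of lifter_a, lifter_b from where it was at the start of the episode below 0.02 m and angle between each of lifter_a, lifter_b's own z axis and vertical below 0.1 rad and distance of stack from where it was at the start of the episode below 0.03 m and horizontal distance between tray and board below 0.07 m and height (world z) of tray between 0.12 and 0.35 m and angle between tray's own z axis and vertical below 0.26 rad and linear speed of tray below 0.03 m/s and contact force between the fingers and tray above 1 N and contact force between each of stack, board, bin, lifter_a, lifter_b, jar, spray and tray below 0.05 N); the arm keeps its last pose, push and grip.
It fails at once if a sound lifter is moved more than 20 mm or tipped (distance of any of lifter_a, lifter_b from where it was at the start of the episode above 0.02 m or angle between any of lifter_a, lifter_b's own z axis and vertical above 0.3 rad).
It fails at once if the stack is dragged, lifted or tipped along with the tray (distance of stack from where it was at the start of the episode above 0.03 m or height (world z) of stack above 0.015 m or angle between stack's own z axis and vertical above 0.12 rad).
It fails at once if a bystander is moved more than 30 mm (distance of any of spray, jar, spanner from where it was at the start of the episode above 0.03 m).
It also fails if it takes over 70 s, if anything falls off the work surface, if the arm or the gripper's body presses on something with over 40 N, if the wrist force passes 120 N, or if a joint passes its speed limit or range.

## Robot

A 7-joint arm with a two-finger parallel gripper is mounted at the origin on the work surface. World frame = base frame: x ahead of the robot, y to its left, z up, the work surface at z = 0. Lengths are in mm, angles in rad, forces in N, time in s.
With the tool pointing down it reaches from about 425 to 875 mm from the base axis. Payload 8.4 kg.
Tool frame: the origin (TCP) lies midway between the tips of the shut fingers; the grasp point (between the pads) lies 19 mm behind it (bot.hold_point_z is the distance from the TCP to the grasp point, in mm); z points along the fingers, y is the direction in which the jaws open and shut (so a half turn about z gives the same grasp; the last joint's range is limited). The gripper opens to 87 mm and grips with 3 to 60 N. Pads are 19 mm wide; open, the fingers measure 117 mm over their backs; the gripper's body (75 mm by 190 mm) begins 51 mm behind the grasp point.
Start: joints at [1.042, 0.333, 0.04, 1.465, -0.013, 1.343, -0.059], TCP at [270.822, -590.861, 193.846] pointing down, gripper open.
Joint ranges: [-2.58, 2.58], [-0.38, 2.09], [-1.3, 1.39], [0.25, 2.4], [-1.5, 4.64], [0.08, 2.09], [-2.65, 2.65]. Speed limits (rad/s): [2.22, 2.22, 2.79, 2.79, 3.14, 3.14, 3.14].

## Interface

Orientations are given as a unit quaternion [w, x, y, z].
In Python, from workcell import readout, cams, finish_job, bot gives the robot as it stands.
- The arm moves only by the shell command python3 -m jog 'ROWS' [FORCE]. ROWS is JSON, a list of rows, each a list of 3 entries, a list of its own where there are three numbers: the shift along the tool's x, y, z in mm, then the turn, a rotation vector about the tool's x, y, z in degrees, then the closure, from 0 (fully open) to 1 (shut). A call has 1 to 10 rows; each row is the pose to reach, as a shift and turn from the pose measured when the call began, along the tool's axes at that moment; what a row does not reach only later rows make up. A row lasts 1/10 s, in which the tool goes at most 50 mm and 8.59 degrees, less where a joint would pass 70% of its speed; a pose out of reach is approached as far as the arm can. A call with a gripper value outside its range is refused whole. The fingers move at their own pace and stop on an object; FORCE is the grip in N (left out, the last holds). Time passes only in rows, so rows that repeat a pose let the fingers close. It gives the time, the measured TCP pose, the force and the opening at its end, in the units of the state.
- readout.read_state(): the state, without advancing time (a new reading comes with each control period).
- cams.capture(name): name is "side" or "top" or "wrist"; returns a dict with "img" (420x560x3 uint8, red, green, blue), "z_map" (420x560 float32, mm along the optical axis (not along the pixel's ray), 0 where there is no reading), "fx", "fy", "cx", "cy" (pixels), "dist" ([k1, k2, p1, p2, k3] as OpenCV has them; the pictures are not rectified), "rvec" (rotation vector, rad) and "tvec" (3), from world to camera coordinates, as OpenCV has them; the wrist camera has in their place "T_tool_cam" (4x4, takes a point from camera to tool coordinates, whose origin is the TCP and whose axes are the flange's). Camera axes: x right, y down, z forward; pixel columns grow to the right and rows downward; lengths in mm; the calibration is good to about 2 mm. A picture is of the moment at which its call begins: read the wrist's pose just before it.
- finish_job(): hands the job in, once; it reports no verdict.
The state is a dict: "clock": time; "qpos": joint angles; "dq": joint speeds; "joint_efforts": joint torques, N m; "ee_pos": TCP position; "tcp_rot": TCP orientation; "ft_force": force on the tool from outside, world axes, zero at the start; "wrist_torque": the same for the moment, N m; "gripper_width": opening from 0.0 (shut) to 1.0 (fully open).
Only numpy, scipy, OpenCV 4.12 (cv2) and the standard library are available. Lean on these libraries where they do the work, as an engineer would, in place of code of your own. Each camera call takes 0.05 s, during which the arm holds its last target. There are 200 camera calls.

## Working session

There is one attempt and no reset: what is moved stays moved. The work goes in short steps, Python scripts to look and compute and a shell command to move; the robot and the scene stay as the last step left them, time stands still between calls to the robot, and variables do not carry over. Pictures are saved under pics/ and viewed, about 8 in all and at most 12, crops included, and the job is handed in when it is done.

```bash
mkdir -p pics; ls; cat > h.py <<'E'
import numpy as np, cv2
from scipy.spatial.transform import Rotation as R
from workcell import readout, cams, bot
def cam(name):
    s=readout.read_state(); c=cams.capture(name)
    K=np.array([[c['fx'],0,c['cx']],[0,c['fy'],c['cy']],[0,0,1.]]); d=np.array(c['dist'],float)
    if name=='wrist':
        T=np.array(c['T_tool_cam']); q=s['tcp_rot']; W=np.eye(4)
        W[:3,:3]=R.from_quat([q[1],q[2],q[3],q[0]]).as_matrix(); W[:3,3]=s['ee_pos']; T=W@T
    else:
        M=cv2.Rodrigues(np.array(c['rvec'],float))[0]; T=np.eye(4); T[:3,:3]=M.T; T[:3,3]=-M.T@np.array(c['tvec'],float).ravel()
    return c,K,d,T
def ray(K,d,T,px):
    p=cv2.undistortPoints(np.array(px,float).reshape(-1,1,2),K,d).reshape(-1,2)
    return (T[:3,:3]@np.c_[p,np.ones(len(p))].T).T
def plane(K,d,T,px,z):
    v=ray(K,d,T,px); return T[:3,3]+v*((z-T[2,3])/v[:,2])[:,None]
def cloud(c,K,d,T):
    z=c['z_map']; h,w=z.shape; u,v=np.meshgrid(np.arange(w),np.arange(h))
    r=ray(K,d,T,np.c_[u.ravel(),v.ravel()]); P=T[:3,3]+r*z.reshape(-1,1); P[z.ravel()==0]=np.nan
    return P.reshape(h,w,3)
def save(n,img): cv2.imwrite('pics/'+n,img[:,:,::-1])
E
python3 - <<'E'
from h import *
print(readout.read_state())
for n in('top','side'):
    c,K,d,T=cam(n); save(n+'0.png',c['img']); np.savez(n+'0.npz',img=c['img'],z=c['z_map'],K=K,d=d,T=T); print(n,T.round(2).tolist(),(c['z_map']>0).mean())
E
```

```text
pics
{'clock': 0.0, 'qpos': array([ 1.04175604,  0.33392728,  0.03989137,  1.46624918, -0.01337697,
        1.34324976, -0.05852401]), 'dq': array([ 1.49744186e-03,  1.66980877e-03,  3.30805074e-04,  8.13989715e-05,
       -9.92511940e-04,  3.23690376e-04, -4.58020201e-04]), 'joint_efforts': array([ 1.15811708e-04, -6.56348705e+01,  1.33512173e+00, -4.03807497e+01,
       -5.98833547e-02,  4.44961817e-02,  1.86263351e-04]), 'ee_pos': array([ 270.62286259, -590.45069271,  192.9597593 ]), 'tcp_rot': array([-7.48564859e-04,  9.76998709e-01,  2.13243775e-01, -2.32857598e-04]), 'ft_force': array([ 0.68599179, -0.01953323, -0.01674104]), 'wrist_torque': array([-0.01772768,  0.03280169,  0.02519511]), 'gripper_width': 1.0035180861243187}
top [[-0.02, -0.99, 0.14, 448.86], [-1.0, 0.02, -0.0, 100.67], [-0.0, -0.14, -0.99, 1245.04], [0.0, 0.0, 0.0, 1.0]] 0.9960204081632653
side [[1.0, -0.02, 0.05, 567.63], [-0.06, -0.47, 0.88, -708.67], [0.01, -0.88, -0.47, 514.52], [0.0, 0.0, 0.0, 1.0]] 0.996109693877551
```

View pics/top0.png

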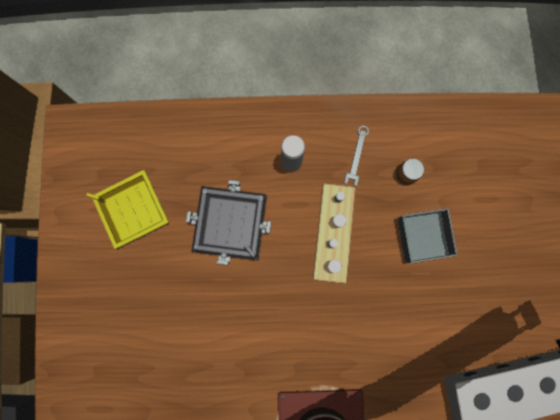

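View pics/side0.png

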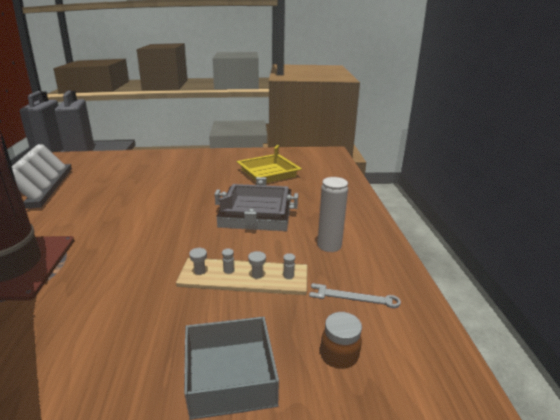

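The top view shows flared heads at (339,220) and (334,267), straight lifters at (340,197) and (333,244), the bin at (428,236), the grey tray at (229,222) and its yellow look-alike at (130,210). The side view shows the same order: flared at (199,260) and (257,263).

```bash
python3 - <<'E'
from h import *
f=np.load('top0.npz'); c={'img':f['img'],'z_map':f['z']}; P=cloud(c,f['K'],f['d'],f['T'])
def rect(m):
    r=cv2.minAreaRect(P[m][:,:2].astype(np.float32)); return np.round(r[0],1),np.round(r[1],1),round(r[2],1)
v,u=np.mgrid[:420,:560]
box=lambda a,b,c_,d_:(u>=a)&(u<b)&(v>=c_)&(v<d_)
Z=P[:,:,2]
for n,(uu,vv) in dict(sA=(340,197),rA=(339,220),sB=(333,244),rB=(334,267)).items():
    m=box(uu-10,uu+11,vv-10,vv+11)&(Z>52)
    print(n,m.sum(),np.nanmedian(P[m],0).round(1),rect(m), Z[m].max())
hsv=cv2.cvtColor(c['img'],cv2.COLOR_RGB2HSV)
m=box(305,365,175,290)&(Z>6)&(Z<20)
print('board',m.sum(),rect(m),np.nanmedian(P[m],0))
m=box(385,470,195,275)&(Z>52)&(Z<66); print('bin',m.sum(),rect(m))
m=box(180,280,170,275)
for lo,hi in((38,45),(42,55),(55,64),(66,90)):
    k=m&(Z>lo)&(Z<hi); print(lo,hi,k.sum(),rect(k) if k.sum()>3 else '')
k=m&(Z>66); print(np.c_[u[k],v[k],P[k]].round(0)[:60].tolist())
for n,b in dict(spray=(275,310,130,175),jar=(395,430,150,190)).items():
    k=box(*b)&(Z>60); print(n,rect(k),np.nanmax(Z[k]))
save('crop1.png',np.hstack([cv2.resize(c['img'][165:275,175:285],(480,480),interpolation=cv2.INTER_CUBIC),cv2.resize(np.load('side0.npz')['img'][170:290,180:310],(320,480),interpolation=cv2.INTER_CUBIC)]))
E
```

```text
sA 64 [639.1 -67.1  61.8] (array([639.8, -67. ]), array([21.1, 23.4]), 43.6) 68.13056857587708
rA 144 [573.8 -62.   61.7] (array([573.6, -61.9]), array([34.6, 34.5]), 46.8) 67.65088596451528
sB 65 [512.7 -43.3  61.6] (array([512.7, -43.1]), array([21.3, 22.1]), 24.2) 66.46001848349329
rB 136 [452.1 -43.6  62. ] (array([452.1, -44. ]), array([33.9, 31.8]), 66.7) 67.37063769087536
board 2741 (array([550.9, -52.9]), array([162.7, 315.5]), 89.6) [544.8343483  -51.32639842  11.97139183]
bin 350 (array([ 526.8, -306.7]), array([129.5, 134.6]), 6.8)
38 45 446 (array([581.2, 230.9]), array([217.1, 215. ]), 71.8)
42 55 940 (array([578.8, 232.4]), array([202.9, 214.1]), 8.2)
55 64 256 (array([566. , 226.8]), array([206.3, 177.6]), 36.8)
66 90 44 (array([497.3, 176.8]), array([35.9,  7.8]), 35.7)
[[247.0, 245.0, 512.0, 184.0, 79.0], [245.0, 246.0, 510.0, 190.0, 76.0], [246.0, 246.0, 510.0, 187.0, 81.0], [247.0, 246.0, 510.0, 184.0, 83.0], [248.0, 246.0, 510.0, 182.0, 81.0], [246.0, 247.0, 507.0, 187.0, 82.0], [247.0, 247.0, 507.0, 184.0, 81.0], [248.0, 247.0, 507.0, 182.0, 78.0], [249.0, 247.0,
[... 732 characters left out ...]
0, 83.0], [250.0, 253.0, 491.0, 177.0, 81.0], [251.0, 253.0, 491.0, 174.0, 82.0], [252.0, 253.0, 491.0, 172.0, 78.0], [253.0, 253.0, 491.0, 169.0, 80.0], [251.0, 254.0, 489.0, 174.0, 78.0], [252.0, 254.0, 489.0, 172.0, 79.0], [253.0, 254.0, 489.0, 169.0, 79.0], [254.0, 254.0, 488.0, 166.0, 83.0], [252.0, 255.0, 486.0, 172.0, 78.0], [253.0, 255.0, 486.0, 169.0, 78.0], [254.0, 255.0, 486.0, 166.0, 80.0], [255.0, 255.0, 486.0, 164.0, 80.0], [253.0, 256.0, 483.0, 169.0, 79.0], [254.0, 256.0, 483.0, 167.0, 75.0], [253.0, 257.0, 481.0, 169.0, 78.0]]
spray (array([749.3,  61.1]), array([56.7, 57.1]), 89.6) 175.43685909407782
jar (array([ 708. , -269.5]), array([56. , 58.7]), 42.9) 76.01451111083043
```

View pics/crop1.png

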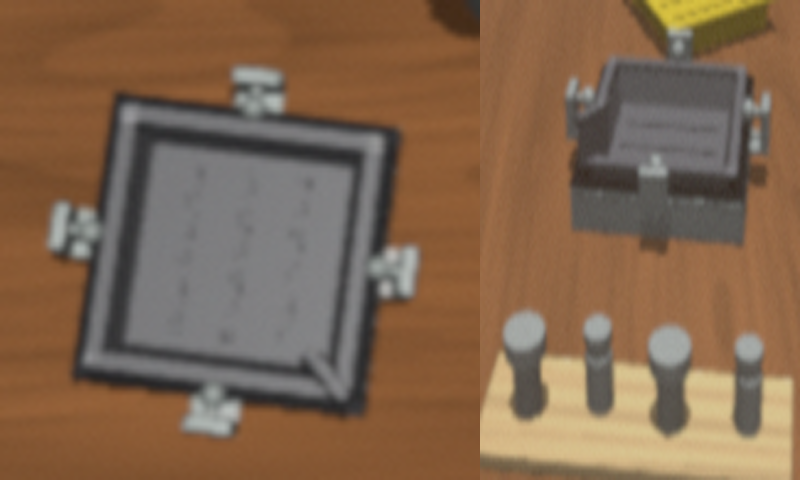

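The crop shows the grey tray's fin at crop pixel (328,378), which is (497,177) mm in the world. The side half shows the lifters in the order flared, straight, flared, straight. Things that could be mistaken for the targets are the straight lifters at top pixels (340,197) and (333,244) and the yellow tray at (130,210). My choices are the flared lifters at (339,220) and (334,267), and the grey tray's fin at (250,251).

```bash
cat > to.py <<'E'
# to.py x y z yaw(deg of tool x, tool down): prints shift/turn in tool axes ; z is GRASP height
import sys; from h import *
x,y,z,yaw=map(float,sys.argv[1:5]); s=readout.read_state(); q=s['tcp_rot']
A=R.from_quat([q[1],q[2],q[3],q[0]]); a=np.radians(yaw)
B=R.from_matrix(np.array([[np.cos(a),np.sin(a),0],[np.sin(a),-np.cos(a),0],[0,0,-1]]))
g=np.array([x,y,z-bot.hold_point_z])
print('shift',A.inv().apply(g-s['ee_pos']).round(1),'turn',np.degrees((A.inv()*B).as_rotvec()).round(1),'| tcp',s['ee_pos'].round(1),'f',s['ft_force'].round(1),'w',round(s['gripper_width'],3),'t',round(s['clock'],2),'q',s['qpos'].round(2))
E
python3 to.py 573.6 -61.9 190 -7
```

```text
shift [ 495.7 -354.2   22.2] turn [-0.1  0.  31.6] | tcp [ 270.6 -590.5  193.1] f [-0.  -0.2 -0.2] w 1.003 t 0.1 q [ 1.04  0.33  0.04  1.47 -0.01  1.34 -0.06]
```

```bash
python3 -m jog '[[[30,-21,0],[0,0,3],0],[[70,-50,0],[0,0,6],0],[[110,-79,0],[0,0,9],0],[[150,-107,0],[0,0,12],0],[[190,-136,0],[0,0,15],0],[[230,-164,0],[0,0,18],0],[[270,-193,0],[0,0,20],0],[[310,-221,0],[0,0,22],0],[[350,-250,0],[0,0,24],0],[[350,-250,0],[0,0,24],0]]' 40; python3 to.py 573.6 -61.9 190 -7
```

```text
clock: 1.1
ee_pos: [487.9, -209.7, 193.3]
tcp_rot: [-0.002, 1.0, 0.01, 0.0]
ft_force: [0.7, -0.4, -0.5]
gripper_width: 1.005
shift [  88.6 -146.    22.7] turn [-0.2 -0.   8.2] | tcp [ 487.9 -209.7  193.3] f [ 0.7 -0.4 -0.5] w 1.005 t 1.1 q [ 0.54  0.11 -0.23  1.74  0.02  1.3  -1.25]
```

```bash
python3 -m jog '[[[20,-33,5],[0,0,2],0],[[42,-70,10],[0,0,4],0],[[64,-105,16],[0,0,6],0],[[80,-132,20],[0,0,8],0],[[88.6,-146,22],[0,0,8.2],0],[[88.6,-146,22],[0,0,8.2],0],[[88.6,-146,22],[0,0,8.2],0]]'; python3 to.py 573.6 -61.9 190 -7
python3 - <<'E'
from h import *
c,K,d,T=cam('wrist'); P=cloud(c,K,d,T); save('w1.png',c['img']); Z=P[:,:,2]
m=((Z>55)&(Z<70)).astype(np.uint8)
n,l,s,ce=cv2.connectedComponentsWithStats(m)
for i in range(1,n):
    if s[i,4]>150:
        r=cv2.minAreaRect(P[l==i][:,:2].astype(np.float32)); print(s[i],np.round(r[0],1),np.round(r[1],1),np.median(Z[l==i]).round(1))
E
```

```text
clock: 1.8
ee_pos: [573.1, -62.5, 171.5]
tcp_rot: [-0.002, 0.998, -0.061, -0.0]
ft_force: [0.5, -1.0, 0.7]
gripper_width: 1.005
shift [ 0.4 -0.7  0.2] turn [-0.2  0.1 -0. ] | tcp [573.1 -62.5 171.5] f [ 0.5 -1.   0.7] w 1.005 t 1.8 q [ 0.33  0.22 -0.34  1.66  0.07  1.27 -1.72]
[ 85   0  46  33 380] [727.   47.3] [ 8.9 40.8] 62.0
[484   0  60  40 972] [ 692.2 -262.5] [47. 29.] 68.8
[260  99  30  30 716] [639.  -68.4] [22.9 22.6] 62.4
[ 476  141   84  131 1195] [ 547.4 -252.6] [ 64.4 133.2] 59.6
[ 257  173   43   42 1413] [573.2 -63.1] [35.3 35. ] 62.2
[ 45 216  35  33 581] [561.9 138.7] [31.5 30.3] 59.3
[253 248  26  27 569] [512.3 -44.3] [22.4 23.5] 62.2
```

View pics/w1.png

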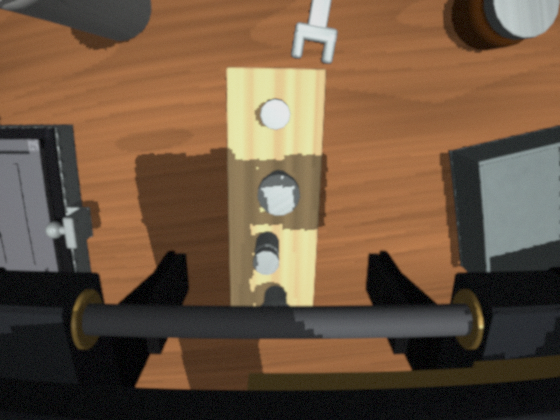

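The wrist view shows the flared head at (278,194), measured at (573.2,-63.1) with 35 mm diameter, between the two straight lifters at (275,114) and (266,260). Descending.

```bash
python3 -m jog '[[[0,0.5,25],[0,0,0],0],[[0,0.5,60],[0,0,0],0],[[0,0.5,95],[0,0,0],0],[[0,0.5,120],[0,0,0],0],[[0,0.5,134],[0,0,0],0],[[0,0.5,134],[0,0,0],0],[[0,0.5,134],[0,0,0],0.3]]' 40; python3 -m jog '[[[0,0,0],[0,0,0],1],[[0,0,0],[0,0,0],1],[[0,0,0],[0,0,0],1],[[0,0,0],[0,0,0],1],[[0,0,0],[0,0,0],1],[[0,0,0],[0,0,0],1]]' 40; python3 to.py 555 -310 170 -7
```

```text
clock: 2.55
ee_pos: [573.5, -64.0, 38.8]
tcp_rot: [-0.002, 0.998, -0.062, 0.0]
ft_force: [0.3, -0.3, 1.0]
gripper_width: 0.969
clock: 3.15
ee_pos: [573.5, -64.0, 38.9]
tcp_rot: [-0.002, 0.998, -0.062, 0.0]
ft_force: [0.0, -0.8, 0.7]
gripper_width: 0.447
shift [  12.3  246.  -113.2] turn [-0.2 -0.  -0.1] | tcp [573.5 -64.   38.9] f [ 0.  -0.8  0.7] w 0.447 t 3.15 q [ 0.31  0.34 -0.33  1.81  0.12  1.02 -1.76]
```

```bash
python3 -m jog '[[[0,0,0],[0,0,0],1],[[0,0,0],[0,0,0],1],[[0,0,-20],[0,0,0],1],[[0,0,-55],[0,0,0],1],[[0,0,-90],[0,0,0],1],[[0,0,-113],[0,0,0],1],[[0,0,-113],[0,0,0],1]]' 40; python3 to.py 555 -310 170 -7
```

```text
clock: 3.85
ee_pos: [575.6, -64.3, 155.8]
tcp_rot: [-0.001, 0.998, -0.062, 0.003]
ft_force: [1.0, 0.5, 0.0]
gripper_width: 0.004
shift [ 10.1 246.3   3.8] turn [-0.2 -0.4 -0.1] | tcp [575.6 -64.3 155.8] f [1.  0.5 0. ] w 0.004 t 3.85 q [ 0.33  0.23 -0.34  1.69  0.08  1.23 -1.72]
```

```bash
python3 -m jog '[[[0,0,-15],[0,0,0],0],[[0,0,-30],[0,0,0],0],[[0,0,-30],[0,0,0],0],[[0,0,-30],[0,0,0],0],[[0,0,-30],[0,0,0],0],[[0,0,-30],[0,0,0],0],[[0,0,-30],[0,0,0],0],[[0,0,-30],[0,0,0],0],[[0,0,-30],[0,0,0],0],[[0,0,-30],[0,0,0],0]]'; cat > look.py <<'E'
import sys; from h import *
c,K,d,T=cam('wrist'); P=cloud(c,K,d,T); save(sys.argv[1],c['img']); Z=P[:,:,2]
m=((Z>55)&(Z<70)).astype(np.uint8)
n,l,s,ce=cv2.connectedComponentsWithStats(m)
for i in range(1,n):
    if s[i,4]>150:
        r=cv2.minAreaRect(P[l==i][:,:2].astype(np.float32)); print(s[i],np.round(r[0],1),np.round(r[1],1),np.median(Z[l==i]).round(1))
E
python3 look.py w2.png
```

```text
clock: 4.85
ee_pos: [575.4, -64.4, 185.7]
tcp_rot: [-0.001, 0.998, -0.062, 0.003]
ft_force: [-0.5, 0.4, 0.1]
gripper_width: 0.832
[ 94   0  42  41 393] [729.7  45.5] [11.4 45.2] 62.6
[ 472    0   68   46 1014] [ 692.2 -264.5] [57.  28.1] 68.9
[259 103  29  29 637] [638.8 -68.1] [22.7 23.2] 62.3
[ 466  139   94  133 1174] [ 531.3 -286.5] [113.4  93.9] 59.6
[ 256  173   41   41 1294] [573.1 -63. ] [35.4 35. ] 62.2
[ 53 215  32  32 507] [561.7 138.7] [31.5 30.6] 59.4
[252 246  25  26 524] [512.1 -43.9] [22.3 23.8] 62.2
[528 261  32  13 176] [ 463.5 -321.2] [ 5.3 35.5] 59.1
[259 297  30   8 152] [464.3 -46.7] [28.7  7.4] 60.8
```

View pics/w2.png

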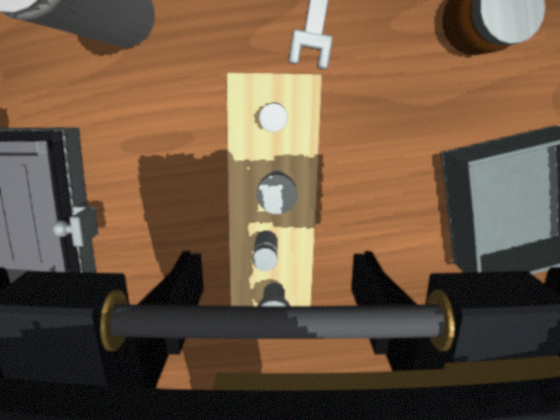

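The reject is still standing upright in place at (277,192). I had lifted before the grip built up, so I'll retry lower, firmer and with a longer wait.

```bash
python3 to.py 573.2 -63 51 -7
```

```text
shift [ -3.4  -0.7 153.4] turn [-0.2 -0.4 -0.1] | tcp [575.4 -64.4 185.8] f [-0.  -0.7 -0.1] w 0.879 t 4.9 q [ 0.33  0.21 -0.34  1.65  0.07  1.29 -1.72]
```

```bash
python3 -m jog '[[[-3,-1,30],[0,0,0],0],[[-3,-1,65],[0,-0.4,0],0],[[-3.4,-1,100],[0,-0.4,0],0],[[-3.4,-1,130],[0,-0.4,0],0],[[-3.4,-1,145],[0,-0.4,0],0],[[-3.4,-1,154],[0,-0.4,0],0],[[-3.4,-1,154],[0,-0.4,0],0]]' 60; python3 -m jog '[[[0,0,0],[0,0,0],1],[[0,0,0],[0,0,0],1],[[0,0,0],[0,0,0],1],[[0,0,0],[0,0,0],1],[[0,0,0],[0,0,0],1],[[0,0,0],[0,0,0],1],[[0,0,0],[0,0,0],1],[[0,0,0],[0,0,0],1],[[0,0,0],[0,0,0],1],[[0,0,0],[0,0,0],1]]' 60;python3 to.py 573.2 -63 52 -7
```

```text
clock: 5.6
ee_pos: [573.1, -62.6, 31.5]
tcp_rot: [-0.002, 0.998, -0.062, -0.0]
ft_force: [-0.2, 0.6, 0.0]
gripper_width: 0.999
clock: 6.6
ee_pos: [575.6, -62.4, 34.0]
tcp_rot: [-0.002, 0.998, -0.062, 0.002]
ft_force: [-0.8, -0.9, 22.0]
gripper_width: 0.181
shift [-2.3  0.9  0.6] turn [-0.2 -0.2 -0.1] | tcp [575.6 -62.4  34. ] f [-0.8 -0.9 22. ] w 0.181 t 6.6 q [ 0.31  0.35 -0.33  1.81  0.13  1.   -1.76]
```

```bash
python3 - <<'E'
from h import *
c,K,d,T=cam('side'); g=np.load('side0.npz')['img']; print((abs(c['img'].astype(int)-g).sum(2)>60).sum())
save('s2.png',np.hstack([cv2.resize(c['img'][180:290,170:330],(800,550),interpolation=cv2.INTER_CUBIC)]))
w,Kw,dw,Tw=cam('wrist'); print(np.array(w['T_tool_cam']).round(2))
Q=np.linalg.inv(w['T_tool_cam']); 
for z in(-19,0):print(cv2.projectPoints((Q[:3,:3]@np.array([0,0,z])+Q[:3,3]).reshape(1,3),np.zeros(3),np.zeros(3),Kw,dw)[0])
E
```

```text
27498
[[-0.0000e+00 -9.5000e-01 -3.0000e-01  8.2680e+01]
 [ 1.0000e+00 -0.0000e+00 -0.0000e+00  1.4000e-01]
 [ 0.0000e+00 -3.0000e-01  9.5000e-01 -1.9114e+02]
 [ 0.0000e+00  0.0000e+00  0.0000e+00  1.0000e+00]]
[[[276.86502652 261.87480441]]]
[[[276.87618241 246.98910135]]]
```

View pics/s2.png

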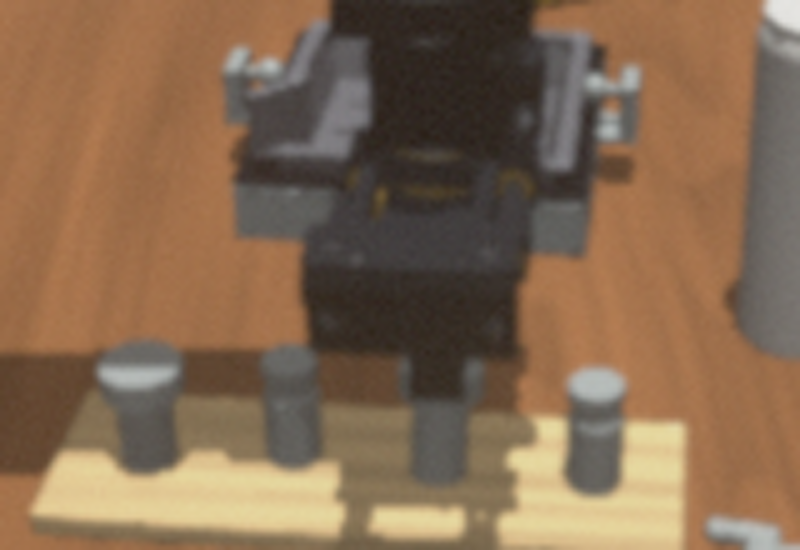

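The side crop shows the fingers straddling the second flared head at (440,380), with the tips only reaching the head's lower rim. I'll test-lift a little.

```bash
python3 -m jog '[[[0,0,-3],[0,0,0],1],[[0,0,-6],[0,0,0],1],[[0,0,-10],[0,0,0],1],[[0,0,-15],[0,0,0],1],[[0,0,-15],[0,0,0],1]]' 60;python3 to.py 573.2 -63 52 -7
python3 - <<'E'
from h import *
c,K,d,T=cam('side')
save('s3.png',np.hstack([cv2.resize(c['img'][180:290,170:330],(800,550),interpolation=cv2.INTER_CUBIC)]))
E
```

```text
clock: 7.2
ee_pos: [576.8, -62.5, 50.6]
tcp_rot: [-0.002, 0.998, -0.062, 0.003]
ft_force: [0.3, -0.9, 0.1]
gripper_width: 0.006
shift [-3.7  1.  17.3] turn [-0.2 -0.4 -0.2] | tcp [576.8 -62.5  50.6] f [ 0.3 -0.9  0.1] w 0.006 t 7.2 q [ 0.32  0.33 -0.33  1.79  0.12  1.03 -1.76]
```

View pics/s3.png

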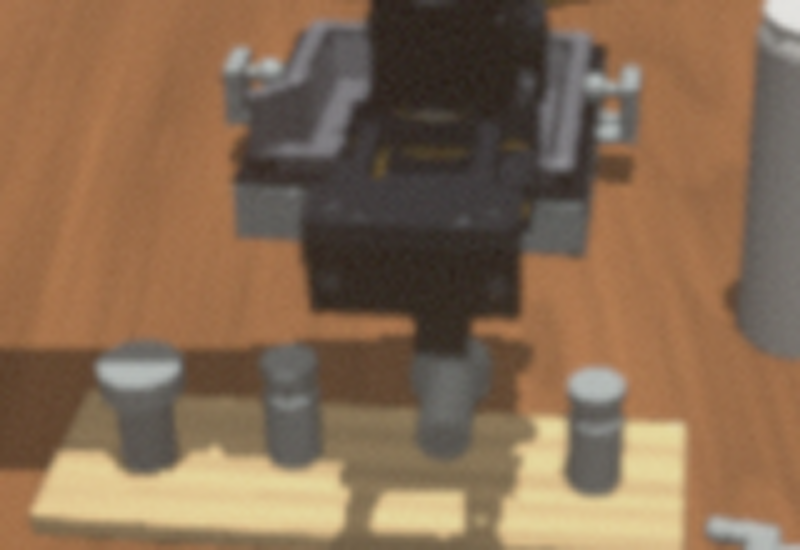

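The lifter at (445,390) seems tilted under the shut fingers. I'll open, back off upward and measure.

```bash
python3 -m jog '[[[0,0,-15],[0,0,0],1],[[0,0,-40],[0,0,0],1],[[0,0,-80],[0,0,0],0],[[-15,0,-120],[0,0,0],0],[[-30,0,-135],[0,0,0],0],[[-30,0,-135],[0,0,0],0],[[-30,0,-135],[0,0,0],0],[[-30,0,-135],[0,0,0],0],[[-30,0,-135],[0,0,0],0],[[-30,0,-135],[0,0,0],0]]'; python3 look.py w3.png
python3 - <<'E'
from h import *
c,K,d,T=cam('side')
w=cv2.imread('pics/w3.png')[60:330,180:400,::-1]
save('m3.png',np.hstack([cv2.resize(c['img'][190:290,170:310],(420,300),interpolation=cv2.INTER_CUBIC),cv2.resize(w,(244,300))]))
E
```

```text
clock: 8.25
ee_pos: [545.8, -59.2, 184.1]
tcp_rot: [-0.002, 0.998, -0.062, 0.002]
ft_force: [-0.5, -0.4, 0.1]
gripper_width: 0.65
[490   0  36   8 169] [ 680.  -264.2] [24.9  4.8] 63.5
[261  64  29  31 677] [638.7 -68.6] [22.5 23. ] 62.2
[ 472  107   88  154 1767] [ 521.5 -283.2] [131.4  86. ] 59.5
[ 49 184  33  33 579] [561.8 137.8] [29.7 29.7] 59.3
[253 215  26  27 552] [512.4 -44.1] [22.4 23.3] 62.2
[ 27 252  30  24 288] [503.1 177.9] [27.   3.4] 62.9
[ 256  271   38   34 1048] [451.4 -44.3] [35.4 34.2] 62.2
```

View pics/m3.png

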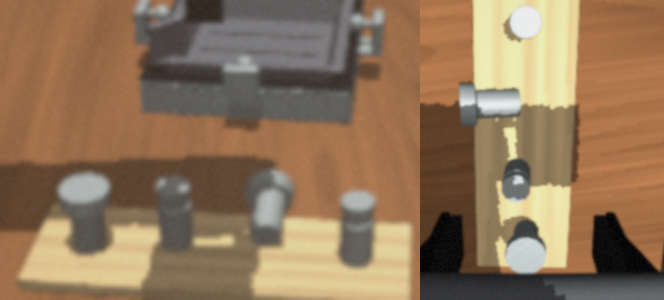

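The reject now lies across the board between the sound lifters (crop (490,102)), head over the far edge; the others are untouched. The fingers closed over the head instead of around it, so I'll measure where the fingertips really are.

```bash
python3 - <<'E'
from h import *
print('hold',bot.hold_point_z,[a for a in dir(bot) if a[0]!='_'])
for n in('wrist','side'):
    s=readout.read_state(); q=s['tcp_rot']; A=R.from_quat([q[1],q[2],q[3],q[0]])
    c,K,d,T=cam(n); P=cloud(c,K,d,T); L=A.inv().apply((P.reshape(-1,3)-s['ee_pos'])); Z=P[:,:,2].ravel()
    m=(abs(L[:,0])<35)&(abs(L[:,1])<75)&(L[:,2]>-90)&(Z>75)
    Q=L[m]; print(n,s['ee_pos'].round(1),s['gripper_width'],m.sum())
    for sg in(-1,1):
        k=Q[Q[:,1]*sg>0]; 
        if len(k): print(sg,'zmax',np.percentile(k[:,2],[50,90,98,100]).round(1)); t=k[k[:,2]>np.percentile(k[:,2],95)]; print(t.min(0).round(1),t.max(0).round(1))
c,K,d,T=cam('wrist');P=cloud(c,K,d,T)
m=(P[:,:,0]>545)&(P[:,:,0]<605)&(P[:,:,1]>-100)&(P[:,:,1]<15)&(P[:,:,2]>17)&(P[:,:,2]<60)
k=P[m]; print('lying',cv2.minAreaRect(k[:,:2].astype(np.float32)),k[:,2].max())
for y in range(-75,10,6):
    t=k[abs(k[:,1]-y)<3]
    if len(t)>4: print(y,len(t),t[:,0].min().round(1),t[:,0].max().round(1),np.percentile(t[:,2],95).round(1))
E
```

```text
hold 18.700000000000003 ['MotionError', 'hold_point_z']
wrist [546.  -59.1 184.5] 0.7468968905482168 5315
-1 zmax [-62.  -36.9 -30.8 -27.6]
[ -9.9 -40.8 -33.3] [ 11.4 -31.9 -27.6]
1 zmax [-62.2 -36.8 -30.8 -28.1]
[ -9.7  32.  -33.2] [ 11.1  41.2 -28.1]
side [546.  -59.1 184.6] 0.7816138032546233 407
-1 zmax [-37.9 -30.4 -29.4 -29.3]
[  6.2 -39.5 -29.5] [ 11.5 -34.6 -29.3]
1 zmax [-56.5 -33.3 -29.  -28.1]
[ -8.5  40.8 -31.3] [ 12.5  44.2 -28.1]
lying ((579.0135498046875, -31.508895874023438), (49.40375518798828, 34.581321716308594), 86.767578125) 50.22967280725334
-57 50 569.3 587.2 36.3
-51 160 565.0 588.0 36.6
-45 170 565.2 588.7 37.8
-39 173 565.8 589.3 38.4
-33 169 566.6 589.9 39.6
-27 168 568.0 590.8 40.7
-21 232 567.0 596.4 47.5
-15 256 563.7 597.1 48.5
-9 160 562.9 597.6 49.2
```

When open, the fingertips sit about 28 mm behind the TCP because they swing on an arc, which is why I gripped too high. The reject lies with its shaft centred near (578,-35), axis about 84°. I'll turn the tool 90° with part-closed jaws and measure the tips at that opening.

```bash
python3 -m jog '[[[5,0,0],[0,0,-7],0.6],[[10,0,0],[0,0,-15],0.6],[[15,-5,0],[0,0,-23],0.6],[[20,-10,0],[0,0,-31],0.6],[[25,-15,0],[0,0,-39],0.6],[[30,-20,0],[0,0,-47],0.6],[[30,-25,0],[0,0,-55],0.6],[[30,-25,0],[0,0,-63],0.6],[[30,-25,0],[0,0,-71],0.6],[[30,-25,0],[0,0,-79],0.6]]'; python3 to.py 578 -34 195 84.3;  cat > tips.py <<'E'
from h import *
s=readout.read_state(); q=s['tcp_rot']; A=R.from_quat([q[1],q[2],q[3],q[0]])
c,K,d,T=cam('wrist'); P=cloud(c,K,d,T); L=A.inv().apply((P.reshape(-1,3)-s['ee_pos'])); Z=P[:,:,2].ravel()
m=(abs(L[:,0])<12)&(abs(L[:,1])<75)&(L[:,2]>-90)&(Z>75); Q=L[m]; print('w',s['gripper_width'].round(3))
for sg in(-1,1):
    k=Q[Q[:,1]*sg>0]; t=k[k[:,2]>np.percentile(k[:,2],95)]; print(sg,'tip z',np.percentile(k[:,2],99).round(1),t.min(0).round(1),t.max(0).round(1))
E
python3 tips.py
```

```text
clock: 9.5
ee_pos: [578.9, -38.0, 185.1]
tcp_rot: [0.001, 0.808, 0.589, 0.003]
ft_force: [0.1, 0.3, 0.9]
gripper_width: 0.407
shift [ 3.5 -2.2  8.8] turn [  0.3  -0.3 -12.1] | tcp [578.9 -38.  185.1] f [0.1 0.3 0.9] w 0.407 t 9.5 q [ 0.41  0.23 -0.49  1.64  0.11  1.3  -0.41]Traceback (most recent call last):
  File "tips.py", line 4, in <module>
    m=(abs(L[:,0])<12)&(abs(L[:,1])<75)&(L[:,2]>-90)&(Z>75); Q=L[m]; print('w',s['gripper_width'].round(3))
                                                                               ^^^^^^^^^^^^^^^^^^^^^^^^
AttributeError: 'float' object has no attribute 'round'
```

```bash
sed -i "s/s\['gripper_width'\].round(3)/s['gripper_width']/" tips.py; python3 -m jog '[[[2,-1,0],[0,0,-6],0.6],[[3.5,-2,0],[0,0,-12],0.6],[[3.5,-2,0],[0,0,-12],0.6],[[3.5,-2,0],[0,0,-12],0.6]]'; python3 tips.py; python3 to.py 578 -34 195 84.3
python3 - <<'E'
from h import *
c,K,d,T=cam('wrist');P=cloud(c,K,d,T)
m=(P[:,:,0]>545)&(P[:,:,0]<605)&(P[:,:,1]>-100)&(P[:,:,1]<15)&(P[:,:,2]>17)&(P[:,:,2]<60)
k=P[m]
for y in range(-63,10,6):
    t=k[abs(k[:,1]-y)<3]
    if len(t)>4: print(y,len(t),t[:,0].min().round(1),t[:,0].max().round(1),np.percentile(t[:,2],95).round(1))
E
```

```text
clock: 9.95
ee_pos: [578.1, -34.2, 185.1]
tcp_rot: [0.001, 0.741, 0.672, 0.003]
ft_force: [0.3, 0.3, -0.2]
gripper_width: 0.394
w 0.3939598528270062
-1 tip z -30.2 [ -9.4 -26.5 -33.4] [ 11.6 -17.6 -28.6]
1 tip z -29.8 [-10.1  16.7 -33.1] [ 11.5  25.8 -28.7]
shift [ 0.3 -0.2  8.8] turn [ 0.3 -0.2  0.1] | tcp [578.1 -34.3 185.1] f [-0.1 -0.  -0.5] w 0.399 t 10.0 q [ 0.43  0.23 -0.52  1.64  0.12  1.3  -0.21]
-57 36 566.9 586.4 36.0
-51 141 563.3 587.0 36.7
-45 145 563.6 587.5 37.6
-39 145 564.3 587.9 38.4
-33 151 564.9 588.4 39.8
-27 156 565.7 589.0 40.5
-21 136 565.4 596.0 47.6
-15 240 561.9 596.4 48.2
-9 312 562.3 597.4 48.8
-3 198 563.0 595.7 40.6
```

```bash
python3 - <<'E'
from h import *
s=readout.read_state(); q=s['tcp_rot']; A=R.from_quat([q[1],q[2],q[3],q[0]])
c,K,d,T=cam('side'); P=cloud(c,K,d,T); L=A.inv().apply((P.reshape(-1,3)-s['ee_pos']))
m=(abs(L[:,0])<60)&(abs(L[:,1])<110)&(L[:,2]>-140)&(P[:,:,2].ravel()>90)
Q=L[m]
for z in range(-140,0,6):
    t=Q[(Q[:,2]>=z)&(Q[:,2]<z+6)]
    if len(t)>3: print(z,len(t),t.min(0).round(0)[:2],t.max(0).round(0)[:2])
E
```

```text
-140 442 [-40. -94.] [28. 93.]
-134 297 [-41. -94.] [21. 94.]
-128 287 [-40. -92.] [-0. 92.]
-122 221 [-40. -85.] [ 3. 87.]
-116 433 [-40. -86.] [28. 87.]
-110 200 [-40. -86.] [34. 88.]
-104 65 [-40. -85.] [34. 88.]
-98 15 [-14. -33.] [-1. 36.]
-92 44 [-13. -33.] [ 9. 36.]
-86 44 [-14. -32.] [11. 35.]
-80 68 [-14. -30.] [ 9. 33.]
-74 48 [-13. -31.] [-4. 33.]
-68 39 [-13. -29.] [-5. 31.]
-62 37 [-13. -27.] [ 1. 29.]
-56 36 [-13. -26.] [ 8. 29.]
-50 34 [-14. -24.] [ 9. 27.]
-44 34 [-13. -24.] [ 8. 27.]
-38 29 [-12. -24.] [ 4. 27.]
-32 23 [-12. -24.] [ 1. 27.]
```

```bash
python3 -m jog '[[[0,0,0],[0,0,8],0.2],[[0,0,0],[0,0,16],0.2],[[0,0,0],[0,0,24],0.2],[[0,0,0],[0,0,32],0.2],[[0,0,0],[0,0,40],0.2],[[0,0,0],[0,0,48],0.2],[[0,0,0],[0,0,56],0.2],[[0,0,0],[0,0,64],0.2],[[0,0,0],[0,0,72],0.2],[[0,0,0],[0,0,80],0.2]]' 40; python3 to.py 577 -31 195 -5.7
```

```text
clock: 11.1
ee_pos: [578.1, -34.3, 185.1]
tcp_rot: [-0.001, 0.999, 0.036, 0.003]
ft_force: [0.2, -1.2, 0.1]
gripper_width: 0.801
shift [-0.9 -3.4  8.8] turn [-0.2 -0.4  9.8] | tcp [578.1 -34.3 185.1] f [ 0.2 -1.2  0.1] w 0.801 t 11.1 q [ 0.3   0.21 -0.37  1.64  0.08  1.29 -1.58]
```

The gripper body begins 70 mm behind the fingertips, as specified, but the reported TCP is 29 mm ahead of the real tips. So I'll use tip = TCP − 29 mm. I'll grip the lying reject lengthwise, foot to head.

```bash
sed -i 's/z-bot.hold_point_z/z-bot.hold_point_z-29/' to.py; python3 -m jog '[[[-1,-3.4,20],[0,-0.4,5],0],[[-1,-3.4,60],[0,-0.4,9.8],0],[[-1,-3.4,100],[0,-0.4,9.8],0],[[-1,-3.4,135],[0,-0.4,9.8],0],[[-1,-3.4,160],[0,-0.4,9.8],0],[[-1,-3.4,180],[0,-0.4,9.8],0],[[-1,-3.4,190],[0,-0.4,9.8],0],[[-1,-3.4,197],[0,-0.4,9.8],0],[[-1,-3.4,197],[0,-0.4,9.8],0]]' 40; python3 to.py 577 -31 34 -5.7
```

```text
clock: 12.0
ee_pos: [578.0, -30.4, -12.1]
tcp_rot: [-0.002, 0.999, -0.05, -0.001]
ft_force: [0.4, 0.5, -0.5]
gripper_width: 1.0
shift [-0.9  0.7  1.6] turn [-0.2  0.1 -0.1] | tcp [578.  -30.4 -12.1] f [ 0.4  0.5 -0.5] w 1.0 t 12.0 q [ 0.25  0.41 -0.33  1.83  0.16  0.92 -1.82]
```

```bash
python3 -m jog '[[[-1,0,0],[0,0,0],1],[[-1,0,0],[0,0,0],1],[[-1,0,0],[0,0,0],1],[[-1,0,0],[0,0,0],1],[[-1,0,0],[0,0,0],1],[[-1,0,0],[0,0,0],1],[[-1,0,0],[0,0,0],1],[[-1,0,0],[0,0,0],1]]' 40; python3 to.py 555 -305 180 -5.7
```

```text
clock: 12.8
ee_pos: [577.1, -30.3, -11.9]
tcp_rot: [-0.002, 0.999, -0.05, -0.001]
ft_force: [-0.2, 0.7, 3.1]
gripper_width: 0.589
shift [   5.3  275.1 -145.1] turn [-0.2  0.1 -0.1] | tcp [577.1 -30.3 -11.9] f [-0.2  0.7  3.1] w 0.589 t 12.8 q [ 0.25  0.41 -0.33  1.84  0.16  0.92 -1.82]
```

```bash
python3 -m jog '[[[0,0,-5],[0,0,0],1],[[0,0,-12],[0,0,0],1],[[0,0,-25],[0,0,0],1],[[0,0,-45],[0,0,0],1],[[0,0,-70],[0,0,0],1],[[0,0,-95],[0,0,0],1],[[0,0,-120],[0,0,0],1],[[0,0,-145],[0,0,0],1],[[0,0,-145],[0,0,0],1]]' 40; python3 to.py 555 -305 180 -5.7
```

```text
clock: 13.7
ee_pos: [579.6, -30.6, 138.0]
tcp_rot: [-0.001, 0.999, -0.05, 0.003]
ft_force: [0.4, -0.3, -1.1]
gripper_width: 0.59
shift [  3.  275.5   4.8] turn [-0.2 -0.3 -0. ] | tcp [579.6 -30.6 138. ] f [ 0.4 -0.3 -1.1] w 0.59 t 13.7 q [ 0.28  0.25 -0.35  1.7   0.09  1.2  -1.77]
```

```bash
python3 -m jog '[[[0,20,0],[0,0,0],1],[[0,50,0],[0,0,0],1],[[0,85,0],[0,0,0],1],[[1,120,2],[0,0,0],1],[[1,155,2],[0,0,0],1],[[2,190,4],[0,0,0],1],[[3,225,4],[0,0,0],1],[[3,255,4],[0,0,0],1],[[3,275,4],[0,0,0],1],[[3,275,4],[0,0,0],1]]' 40; python3 to.py 555 -305 50 -5.7
```

```text
clock: 14.7
ee_pos: [553.4, -308.5, 132.6]
tcp_rot: [-0.001, 0.999, -0.053, 0.002]
ft_force: [-0.4, 0.9, -0.4]
gripper_width: 0.592
shift [  0.7  -3.4 130.4] turn [-0.1 -0.3 -0.3] | tcp [ 553.4 -308.5  132.6] f [-0.4  0.9 -0.4] w 0.592 t 14.7 q [ 0.59  0.34 -0.19  1.58  0.07  1.22 -1.29]
```

```bash
python3 -m jog '[[[0,0,25],[0,0,0],1],[[0,0,60],[0,0,0],1],[[0,0,95],[0,0,0],1],[[0,0,120],[0,0,0],1],[[0,0,134],[0,0,0],1],[[0,0,134],[0,0,0],1],[[0,0,134],[0,0,0],0.22],[[0,0,134],[0,0,0],0.22],[[0,0,134],[0,0,0],0.22],[[0,0,134],[0,0,0],0.22]]' 40; python3 -m jog '[[[0,0,-40],[0,0,0],0.22],[[0,0,-80],[0,0,0],0],[[0,0,-110],[0,0,0],0],[[0,0,-134],[0,0,0],0],[[0,0,-134],[0,0,0],0]]' 40;  python3 to.py 452 -44 180 -7
```

```text
clock: 15.7
ee_pos: [554.6, -308.7, -0.3]
tcp_rot: [-0.0, 0.999, -0.053, 0.003]
ft_force: [-0.0, 0.3, -0.1]
gripper_width: 0.767
clock: 16.2
ee_pos: [556.0, -309.8, 138.6]
tcp_rot: [0.001, 0.999, -0.053, 0.006]
ft_force: [-0.1, 0.1, 0.3]
gripper_width: 0.983
shift [-131.5 -253.4    4.3] turn [ 0.1 -0.7  1. ] | tcp [ 556.  -309.8  138.6] f [-0.1  0.1  0.3] w 0.983 t 16.2 q [ 0.6   0.34 -0.19  1.58  0.07  1.22 -1.29]
```

```bash
python3 -m jog '[[[-15,-29,0],[0,0,0],0],[[-33,-64,0],[0,0,0],0],[[-51,-99,2],[0,0,0],0],[[-69,-133,2],[0,0,0],0],[[-87,-168,2],[0,0,0],0],[[-105,-203,4],[0,0,0],0],[[-120,-232,4],[0,-0.4,1],0],[[-131.5,-253.4,4],[0,-0.7,1],0],[[-131.5,-253.4,4],[0,-0.7,1],0],[[-131.5,-253.4,4],[0,-0.7,1],0]]' 40; python3 to.py 451.6 -44.2 55 -7; python3 look.py w5.png
```

```text
clock: 17.2
ee_pos: [452.0, -44.2, 132.6]
tcp_rot: [0.001, 0.998, -0.061, 0.0]
ft_force: [0.2, -0.1, 0.4]
gripper_width: 1.001
shift [-5.000e-01 -1.000e-01  1.253e+02] turn [ 0.1 -0.1 -0. ] | tcp [452.  -44.2 132.6] f [ 0.2 -0.1  0.4] w 1.001 t 17.2 q [ 0.38 -0.   -0.38  1.98  0.    1.16 -1.69]
[ 523    0   37  176 1625] [ 517.4 -250.4] [129.   22.3] 59.3
[  0  73  33  43 839] [561.4 135.5] [26.3 29.9] 59.5
[250 110  34  34 883] [511.9 -44.5] [22.3 22.9] 62.3
[ 254  186   48   48 1808] [450.5 -44.6] [35.6 34.8] 62.3
```

```bash
python3 -m jog '[[[-1.3,0,25],[0,0,0],0],[[-1.3,0,60],[0,0,0],0],[[-1.3,0,90],[0,0,0],0],[[-1.3,0,112],[0,0,0],0],[[-1.3,0,125],[0,0,0],0],[[-1.3,0,125],[0,0,0],0]]' 40; python3 -m jog '[[[0,0,0],[0,0,0],1],[[0,0,0],[0,0,0],1],[[0,0,0],[0,0,0],1],[[0,0,0],[0,0,0],1],[[0,0,0],[0,0,0],1],[[0,0,0],[0,0,0],1],[[0,0,0],[0,0,0],1],[[0,0,0],[0,0,0],1],[[0,0,0],[0,0,0],1],[[0,0,0],[0,0,0],1]]' 40;python3 to.py 500 -306 180 -7
```

```text
clock: 17.85
ee_pos: [449.8, -45.5, 6.0]
tcp_rot: [0.001, 0.998, -0.062, -0.001]
ft_force: [0.3, 0.6, -0.7]
gripper_width: 1.0
clock: 18.85
ee_pos: [449.9, -45.4, 6.1]
tcp_rot: [0.001, 0.998, -0.062, -0.001]
ft_force: [1.0, 0.1, 0.2]
gripper_width: 0.391
shift [  81.9  252.5 -126.1] turn [ 0.1  0.1 -0.1] | tcp [449.9 -45.4   6.1] f [1.  0.1 0.2] w 0.391 t 18.85 q [ 0.37  0.16 -0.39  2.12  0.08  0.88 -1.76]
```

```bash
python3 -m jog '[[[0,0,-5],[0,0,0],1],[[0,0,-15],[0,0,0],1],[[0,0,-35],[0,0,0],1],[[0,0,-65],[0,0,0],1],[[0,0,-95],[0,0,0],1],[[0,0,-126],[0,0,0],1],[[0,0,-126],[0,0,0],1]]' 40; python3 -m jog '[[[7,22,0],[0,0,0],1],[[17,52,0],[0,0,0],1],[[28,87,0],[0,0,0],1],[[40,122,0],[0,0,0],1],[[51,157,0],[0,0,0],1],[[62,192,0],[0,0,0],1],[[72,222,0],[0,0,0],1],[[82,252,0],[0,0,0],1],[[82,252,0],[0,0,0],1]]' 40; python3 to.py 500 -306 62 -7
```

```text
clock: 19.55
ee_pos: [452.8, -45.4, 136.8]
tcp_rot: [0.001, 0.998, -0.062, 0.003]
ft_force: [0.1, -0.6, -1.5]
gripper_width: 0.392
clock: 20.45
ee_pos: [501.7, -310.4, 136.9]
tcp_rot: [0.002, 0.998, -0.065, 0.002]
ft_force: [0.6, -0.6, -2.0]
gripper_width: 0.387
shift [ -2.8  -4.5 122.6] turn [ 0.2 -0.2 -0.5] | tcp [ 501.7 -310.4  136.9] f [ 0.6 -0.6 -2. ] w 0.387 t 20.45 q [ 0.62  0.25 -0.17  1.69  0.05  1.2  -1.26]
```

```bash
python3 -m jog '[[[-3,-4,25],[0,0,0],1],[[-3,-4,60],[0,0,0],1],[[-3,-4,95],[0,0,0],1],[[-3,-4,115],[0,0,0],1],[[-3,-4,129],[0,0,0],1],[[-3,-4,129],[0,0,0],1],[[-3,-4,129],[0,0,0],0.35],[[-3,-4,129],[0,0,0],0.35],[[-3,-4,129],[0,0,0],0.35],[[-3,-4,129],[0,0,0],0.35]]' 40; python3 -m jog '[[[0,0,-25],[0,0,0],0.35],[[0,0,-60],[0,0,0],0.35],[[0,0,-100],[0,0,0],0],[[0,0,-140],[0,0,0],0],[[0,0,-180],[0,0,0],0],[[0,0,-180],[0,0,0],0]]' 40
python3 - <<'E'
from h import *
c,K,d,T=cam('top'); P=cloud(c,K,d,T); Z=P[:,:,2]; v,u=np.mgrid[:420,:560]
C=c['img'][180:300,300:480]
s,Ks,ds,Ts=cam('side'); cv2.imwrite('pics/x.png',C)
save('m6.png',np.hstack([cv2.resize(C,(450,300),interpolation=cv2.INTER_CUBIC),cv2.resize(s['img'][240:410,170:320],(265,300))]))
E
python3 to.py 497.3 176.8 180 -54.3
```

```text
clock: 21.45
ee_pos: [500.3, -306.8, 8.8]
tcp_rot: [0.002, 0.998, -0.065, 0.003]
ft_force: [-0.2, -0.1, 0.8]
gripper_width: 0.625
clock: 22.05
ee_pos: [502.3, -307.5, 195.8]
tcp_rot: [0.004, 0.998, -0.065, 0.007]
ft_force: [0.8, 0.1, -0.1]
gripper_width: 0.923
shift [ -65.9 -479.    55.1] turn [ 0.1 -0.6 46.8] | tcp [ 500.  -306.4  190.3] f [-1.   1.3 -1.1] w 0.973 t 22.15 q [ 0.62  0.21 -0.17  1.63  0.04  1.3  -1.26]
```

View pics/m6.png

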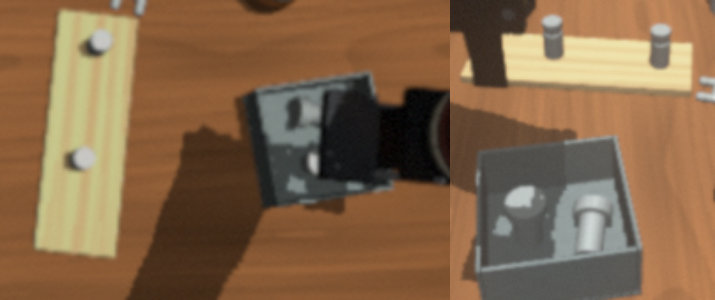

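Both rejects lie or stand in the bin (side half: (525,210) and (592,220)), and the two straight lifters are untouched. Now to the fin.

```bash
python3 to.py 497.3 176.8 180 35.7; python3 -m jog '[[[-3,-25,0],[0,0,-4],0],[[-7,-60,0],[0,0,-8],0],[[-12,-100,0],[0,0,-12],0],[[-17,-140,0],[0,0,-16],0],[[-22,-180,0],[0,0,-20],0],[[-27,-220,0],[0,0,-24],0],[[-32,-260,0],[0,0,-28],0],[[-37,-295,0],[0,0,-32],0],[[-40,-320,0],[0,0,-36],0],[[-40,-320,0],[0,0,-36],0]]' 40; python3 to.py 497.3 176.8 180 35.7
```

```text
shift [ -65.9 -479.    55.1] turn [  0.4  -0.3 -43.2] | tcp [ 500.  -306.4  190.3] f [-1.   1.3 -1.1] w 0.973 t 22.15 q [ 0.62  0.21 -0.17  1.63  0.04  1.3  -1.26]
clock: 23.15
ee_pos: [501.1, 20.5, 187.7]
tcp_rot: [0.003, 0.968, 0.251, 0.003]
ft_force: [-0.0, -0.2, 0.8]
gripper_width: 1.0
shift [  72.5 -138.8   54.6] turn [ 0.4 -0.2 -6.6] | tcp [501.1  20.5 187.7] f [-0.  -0.2  0.8] w 1.0 t 23.15 q [ 0.32  0.06 -0.47  1.81  0.03  1.27 -1.22]
```

```bash
python3 -m jog '[[[15,-28,5],[0,0,-2],0],[[32,-62,20],[0,0,-4],0],[[50,-96,35],[0,0,-6],0],[[64,-125,50],[0,0,-6.6],0],[[72,-138.8,54],[0,0,-6.6],0],[[72,-138.8,54],[0,0,-6.6],0],[[72,-138.8,54],[0,0,-6.6],0]]' 40; python3 to.py 497.3 176.8 180 35.7
cat > fin.py <<'E'
from h import *
c,K,d,T=cam('wrist'); P=cloud(c,K,d,T); save('wf.png',c['img']); Z=P[:,:,2]
m=(Z>66)&(Z<92)&(np.hypot(P[:,:,0]-497,P[:,:,1]-177)<45)
k=P[m]; r=cv2.minAreaRect(k[:,:2].astype(np.float32)); print(m.sum(),r,np.median(k,0).round(1)); 
k=k[k[:,2]>76]; e=np.linalg.svd(k[:,:2]-k[:,:2].mean(0),full_matrices=False)[2][0]; print('top',len(k),k.mean(0).round(1),np.degrees(np.arctan2(e[1],e[0])).round(1),cv2.minAreaRect(k[:,:2].astype(np.float32)))
E
python3 fin.py
```

```text
clock: 23.85
ee_pos: [496.8, 175.4, 132.4]
tcp_rot: [0.003, 0.952, 0.306, 0.002]
ft_force: [-0.6, -0.1, -0.2]
gripper_width: 1.001
shift [ 1.2 -0.9  0.1] turn [ 0.4 -0.1 -0. ] | tcp [496.8 175.4 132.4] f [-0.6 -0.1 -0.2] w 1.001 t 23.85 q [ 0.12  0.17 -0.61  1.82  0.11  1.18 -1.47]
619 ((496.7892150878906, 179.03799438476562), (35.534358978271484, 7.8084492683410645), 35.45538330078125) [499.  180.3  80.1]
top 575 [497.5 179.3  80.1] -143.8 ((496.731689453125, 178.9230499267578), (35.30424880981445, 7.578564643859863), 35.678897857666016)
```

View pics/wf.png

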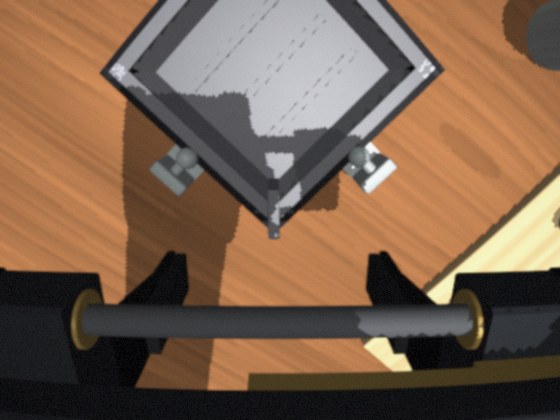

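The wrist view shows the fin at (275,205) between the studs at (185,157) and (360,157). It measures (496.8,179.0), top at 80, angle 35.6°, and it belongs to the grey tray.

```bash
python3 to.py 496.8 179 71 35.6
```

```text
shift [  2.   -4.4 109.4] turn [ 0.5 -0.1  0. ] | tcp [497.1 174.9 132.7] f [ 0.2 -0.8 -0.4] w 1.0 t 23.9 q [ 0.13  0.17 -0.61  1.82  0.11  1.18 -1.47]
```

```bash
python3 -m jog '[[[2,-3,0],[0.4,0,0],0.4],[[2,-3,0],[0.4,0,0],0.4],[[2,-3,0],[0.4,0,0],0.4],[[2,-3,5],[0.4,0,0],0.4],[[2,-3,30],[0.4,0,0],0.4],[[2,-3,60],[0.4,0,0],0.4],[[2,-3,85],[0.4,0,0],0.4],[[2,-3,100],[0.4,0,0],0.4]]' 60; python3 to.py 496.8 179 71 35.6
```

```text
clock: 24.7
ee_pos: [496.5, 177.3, 30.6]
tcp_rot: [0.0, 0.952, 0.306, -0.0]
ft_force: [0.4, -0.7, -0.0]
gripper_width: 0.604
shift [ 1.2 -1.2  7.3] turn [0. 0. 0.] | tcp [496.5 177.3  30.6] f [ 0.4 -0.7 -0. ] w 0.604 t 24.7 q [ 0.09  0.29 -0.59  1.92  0.2   0.98 -1.54]
```

```bash
python3 -m jog '[[[1,-1.2,4],[0,0,0],0.4],[[1,-1.2,7],[0,0,0],0.4],[[1,-1.2,7],[0,0,0],0.4],[[1,-1.2,7],[0,0,0],1],[[1,-1.2,7],[0,0,0],1],[[1,-1.2,7],[0,0,0],1],[[1,-1.2,7],[0,0,0],1],[[1,-1.2,7],[0,0,0],1],[[1,-1.2,7],[0,0,0],1],[[1,-1.2,7],[0,0,0],1]]' 60; python3 -m jog '[[[0,0,0],[0,0,0],1],[[0,0,0],[0,0,0],1],[[0,0,0],[0,0,0],1],[[0,0,0],[0,0,0],1]]' 60; python3 to.py 496.8 179 71 35.6
```

```text
clock: 25.7
ee_pos: [496.6, 178.9, 23.6]
tcp_rot: [0.0, 0.952, 0.306, -0.0]
ft_force: [-0.2, 0.2, -0.6]
gripper_width: 0.089
clock: 26.1
ee_pos: [496.6, 178.9, 23.6]
tcp_rot: [0.0, 0.952, 0.306, -0.0]
ft_force: [0.2, -0.2, -0.4]
gripper_width: 0.09
shift [0.2 0.  0.3] turn [0. 0. 0.] | tcp [496.6 178.9  23.6] f [ 0.2 -0.2 -0.4] w 0.09 t 26.1 q [ 0.09  0.31 -0.59  1.92  0.2   0.97 -1.55]
```

Fin gripped (8 mm). Now tilt about the far bottom corner, using r = (−191, 0, −10) mm in tool axes and a negative turn about tool y.

```bash
python3 -m jog '[[[0.2,0,-3.3],[0,-1,0],1],[[0.4,0,-6.7],[0,-2,0],1],[[0.8,0,-10],[0,-3,0],1],[[1.1,0,-13.3],[0,-4,0],1],[[1.1,0,-13.3],[0,-4,0],1]]' 60; python3 to.py 496.8 179 71 35.6
```

```text
clock: 26.6
ee_pos: [497.5, 179.7, 37.1]
tcp_rot: [0.011, 0.951, 0.306, -0.034]
ft_force: [-3.2, -3.0, -1.7]
gripper_width: 0.087
shift [ 0.   0.2 13.8] turn [0.  4.1 0. ] | tcp [497.5 179.7  37.1] f [-3.2 -3.  -1.7] w 0.087 t 26.6 q [ 0.05  0.34 -0.58  1.85  0.22  1.09 -1.56]
```

```bash
python3 -m jog '[[[0.2,0,-3.3],[0,-1,0],1],[[0.4,0,-6.7],[0,-2,0],1],[[0.8,0,-10],[0,-3,0],1],[[0.8,0,-10],[0,-3,0],1],[[0.8,0,-10],[0,-3,0],1]]' 60; python3 to.py 496.8 179 71 35.6
python3 - <<'E'
from h import *
c,K,d,T=cam('top'); s,Ks,ds,Ts=cam('side')
save('m7.png',np.hstack([cv2.resize(c['img'][165:275,175:285],(380,380)),cv2.resize(s['img'][160:260,200:310],(418,380),interpolation=cv2.INTER_CUBIC)]))
P=cloud(s,Ks,ds,Ts)
E
```

```text
clock: 27.1
ee_pos: [498.5, 180.4, 47.0]
tcp_rot: [0.019, 0.95, 0.305, -0.06]
ft_force: [-3.8, -3.5, -0.2]
gripper_width: 0.089
shift [ 0.8  0.1 23.8] turn [0.  7.2 0. ] | tcp [498.5 180.4  47. ] f [-3.8 -3.5 -0.2] w 0.089 t 27.1 q [ 0.03  0.38 -0.57  1.79  0.23  1.17 -1.58]
```

View pics/m7.png

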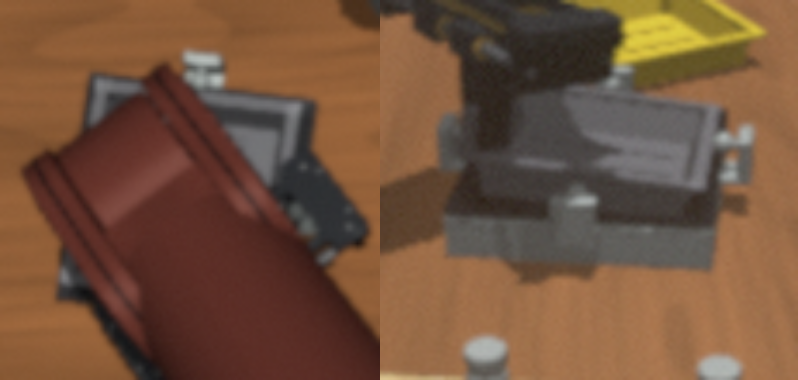

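The crops show the fin side raised, the far corner still down and the stack in place. Now draw 4–5 mm toward the fin and lift while tilted.

```bash
python3 -m jog '[[[-2,0,0.2],[0,0,0],1],[[-4,0,0.5],[0,0,0],1],[[-4.5,0,0.5],[0,0,0],1],[[-4.8,0,-1.5],[0,0,0],1],[[-5,0,-3.5],[0,0,0],1],[[-5.2,0,-5.5],[0,0,0],1],[[-5.5,0,-8],[0,0,0],1],[[-5.8,0,-10.5],[0,0,0],1]]' 60; python3 to.py 496.8 179 71 35.6
python3 - <<'E'
from h import *
s,Ks,ds,Ts=cam('side')
save('m8.png',cv2.resize(s['img'][140:260,190:320],(650,600),interpolation=cv2.INTER_CUBIC))
P=cloud(s,Ks,ds,Ts); m=(abs(P[:,:,2]-20)<12)&(P[:,:,1]<150)&(P[:,:,1]>110)&(P[:,:,0]>470)&(P[:,:,0]<690)
g=np.load('side0.npz'); P0=cloud({'z_map':g['z']},g['K'],g['d'],g['T'])
for Q in(P0,P):
    k=Q[230:,:][np.isfinite(Q[230:,:,2])] if 0 else Q[(abs(Q[:,:,2]-18)<10)&(abs(Q[:,:,1]-140)<30)&(abs(Q[:,:,0]-565)<100)]; print(len(k),k.mean(0).round(1),k.min(0).round(1),k.max(0).round(1))
E
```

```text
clock: 28.0
ee_pos: [495.0, 177.9, 58.4]
tcp_rot: [0.019, 0.95, 0.305, -0.059]
ft_force: [0.2, 0.1, -1.2]
gripper_width: 0.087
shift [ 6.5  0.1 34.6] turn [0.  7.2 0. ] | tcp [495.  177.9  58.4] f [ 0.2  0.1 -1.2] w 0.087 t 28.0 q [ 0.04  0.35 -0.58  1.79  0.22  1.19 -1.57]
450 [567.6 144.8  18.2] [474.4 120.5   8. ] [660.6 166.4  28. ]
433 [566.9 145.4  18.2] [474.4 120.8   8. ] [659.6 163.6  28. ]
```

View pics/m8.png

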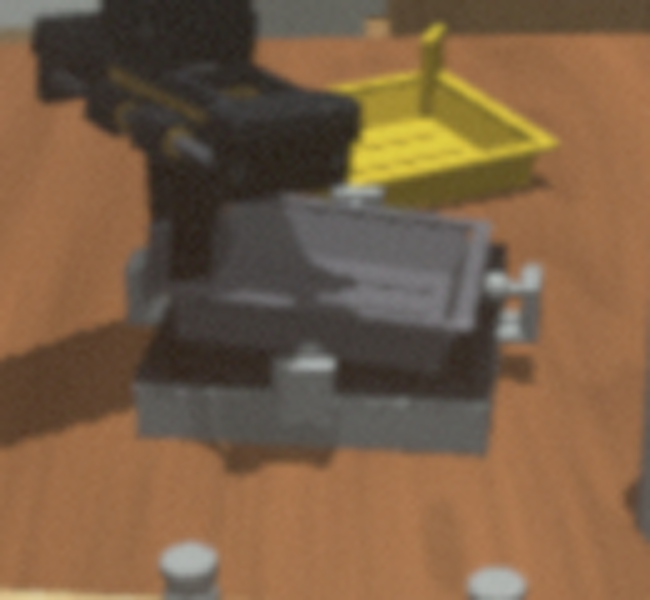

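The tray is free: the vertical force equals its weight, the stack is unmoved to within 1 mm, and the tray is clear of both far studs. I'll lift, level and carry it over.

```bash
python3 -m jog '[[[-1,0,-8],[0,0,0],1],[[-3,0,-22],[0,0,0],1],[[-5,0,-40],[0,0,0],1],[[-7,0,-60],[0,0,0],1],[[-10,0,-80],[0,0,0],1],[[-12,0,-100],[0,1.5,0],1],[[-14,0,-114],[0,3,0],1],[[-14,0,-114],[0,5,0],1],[[-14,0,-114],[0,7,0],1],[[-14,0,-114],[0,7.2,0],1]]' 60; python3 to.py 464.5 -110.6 217.7 35.6
```

```text
clock: 29.05
ee_pos: [495.3, 177.8, 175.1]
tcp_rot: [0.0, 0.952, 0.306, 0.002]
ft_force: [-0.5, -0.7, -0.7]
gripper_width: 0.082
shift [-193.   216.5    4.9] turn [ 0.1 -0.2  0. ] | tcp [495.3 177.8 175.1] f [-0.5 -0.7 -0.7] w 0.082 t 29.05 q [ 0.13  0.14 -0.6   1.77  0.08  1.26 -1.44]
```

```bash
python3 -m jog '[[[-8,9,0],[0,0,0],1],[[-24,27,0],[0,0,0],1],[[-44,49,0],[0,0,0],1],[[-66,74,0],[0,0,0],1],[[-88,99,0],[0,0,0],1],[[-110,124,0],[0,0,0],1],[[-130,146,0],[0,0,0],1],[[-146,164,0],[0,0,0],1],[[-158,177,0],[0,0,0],1],[[-164,184,0],[0,0,0],1]]' 60; python3 to.py 464.5 -110.6 217.7 35.6
```

```text
clock: 30.05
ee_pos: [468.6, -69.5, 175.2]
tcp_rot: [0.0, 0.952, 0.305, 0.001]
ft_force: [-0.5, 0.6, -1.3]
gripper_width: 0.086
shift [-27.2  31.1   5.2] turn [ 0.1 -0.1 -0.1] | tcp [468.6 -69.5 175.2] f [-0.5  0.6 -1.3] w 0.086 t 30.05 q [ 0.43  0.   -0.37  1.89  0.    1.25 -0.9 ]
```

```bash
python3 -m jog '[[[-8,9,0],[0,0,0],1],[[-17,20,0],[0,0,0],1],[[-24,27,0],[0,0,0],1],[[-27,31,0],[0,0,0],1],[[-27,31,0],[0,0,0],1],[[-27,31,0],[0,0,0],1],[[-27,31,0],[0,0,0],1]]' 60; python3 to.py 464.5 -110.6 217.7 35.6
python3 - <<'E'
from h import *
c,K,d,T=cam('top'); s,Ks,ds,Ts=cam('side'); print(readout.read_state()['dq'].round(3))
save('m9.png',np.hstack([cv2.resize(c['img'][100:310,170:480],(443,300)),cv2.resize(s['img'][130:420,150:420],(279,300))]))
P=cloud(s,Ks,ds,Ts); k=P[(P[:,:,2]>150)&(P[:,:,2]<205)&(P[:,:,0]>430)&(P[:,:,0]<680)&(abs(P[:,:,1]+53)<125)]
print(k.min(0).round(0),k.max(0).round(0))
# plane of the tray floor
f=P[(abs(P[:,:,0]-555)<35)&(abs(P[:,:,1]+40)<40)&(P[:,:,2]>150)&(P[:,:,2]<190)]
print('floor',len(f),f.mean(0).round(1)); n=np.linalg.svd(f-f.mean(0),full_matrices=False)[2][2]; print('tilt',np.degrees(np.arccos(abs(n[2]))).round(1))
Q=cloud(c,K,d,T)
g=np.load('side0.npz'); P0=cloud({'z_map':g['z']},g['K'],g['d'],g['T'])
for A in(P0,P):
    k=A[(abs(A[:,:,2]-18)<10)&(abs(A[:,:,1]-140)<30)&(abs(A[:,:,0]-565)<100)]; print('stack',k.mean(0).round(1))
    for X,Y in((639,-68),(512,-44)):
        k=A[(A[:,:,2]>25)&(A[:,:,2]<60)&(np.hypot(A[:,:,0]-X,A[:,:,1]-Y)<22)]; print('lifter',len(k),k.mean(0).round(1) if len(k) else '')
E
```

```text
clock: 30.75
ee_pos: [464.7, -109.8, 175.2]
tcp_rot: [0.0, 0.952, 0.305, 0.001]
ft_force: [0.6, -0.0, -0.4]
gripper_width: 0.083
shift [-0.7  0.6  5.2] turn [ 0.1 -0.1 -0.1] | tcp [ 464.7 -109.8  175.2] f [ 0.6 -0.  -0.4] w 0.083 t 30.75 q [ 0.47  0.01 -0.33  1.88  0.    1.25 -0.81]
[ 0.    -0.     0.003 -0.     0.002  0.001  0.001]
[ 449. -148.  164.] [640.  33. 205.]
floor 623 [556.4 -39.6 169.5]
tilt 0.1
stack [567.6 144.8  18.2]
lifter 155 [639.7 -78.1  42.9]
lifter 158 [514.4 -53.8  43.2]
stack [640.5 135.5  17.8]
lifter 154 [639.9 -78.   43. ]
lifter 153 [514.  -53.8  43.2]
```

```bash
python3 -c "
from workcell import finish_job; print(finish_job())"
```

```text
the job is handed in; nothing more can be done
None
```

I handed the job in at about 31 s. Both rejects are in the bin, and the arm is holding the grey tray level over the middle of the board.

**What went wrong on the way:** My first two grips on a rejected lifter closed above its head, and the second one tipped it over on the board between the sound lifters. The cause was that the reported TCP lies about 29 mm beyond the real fingertips. After allowing for that, I gripped the fallen lifter end to end and the second one by its head.

**Peel:** I tilted the tray about 7° about its far corner, drew it about 5 mm toward the fin and lifted it free. The wrist force stayed within about 6 N.

**Last checks:**
- **Tray:** It is level (0.1° tilt) and the arm is still. The underside is about 165 mm above the bench, about 100 mm above the lifters, with the centre within a few mm of the board's centre.
- **Sound lifters:** Both are within 1 mm of where they started.
- **Rejects:** Both were seen in the bin after release.
- **Stack:** It was within about 1 mm of its start just after the tray came free. The final reading (x shifted about 73 mm) disagrees; I put that down to the held tray hiding most of the stack from the side camera, but I did not confirm it.
- **Not checked:** The last picture was refused because I had used all 12 views, so there was no final look at the scene. I did not measure the spray can, jar and spanner again, though nothing passed near them.

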